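# Reverse the washing row onto the dry rack

### The job

Move the four washing things (bottle, steel tumbler, green scrubber, pink soap case) from the wire wet rack to the wooden dry rack, one in the middle of each pocket, in reverse order as you see them: the leftmost goes into the rightmost pocket, the next one beside it, and so on, so that somebody using the rack from across the ledge finds them in the usual order. Set each down gently and upright, without dropping it or tipping it over, and leave the soap tray between the racks where it is.

Things in the scene. Friction and masses are not known exactly. Their poses are not given: they have to be found in the camera images.
- bottle_mid (a point): Amber glass bottle with a white screw cap, standing upright: body 44 mm in diameter for the lower 72 mm, sloping shoulder, cap 27 mm in diameter, 106 mm tall in all. This point is its centre: on its axis, 53 mm above its underside; z is up along its axis. About 170 g.
- tumbler_mid (a point): Stainless-steel drinking tumbler, open end up: 48 mm in diameter at the foot, 51 mm at the rim, 84 mm tall. This point is its centre: on its axis, 42 mm above its underside; z is up along its axis. About 110 g.
- scrubber_mid (a point): Green hard silicone scrubber, a round block with small nubs on top, 62 mm tall: 48 mm in diameter at bottom and top, 42 mm at the waist. This point is its centre: on its axis, 31 mm above its underside; z is up along its axis. About 80 g.
- soapcase_mid (a point): Pink plastic soap case standing on end, shut, a solid box 36 mm (its x) by 52 mm (its y) and 64 mm tall, with a darker seam line. This point is its centre, 32 mm above its underside; z is up. At the start its x axis is within about 0.25 rad of its black mat's x. About 120 g.
- dry_rack: Dry rack: brown wooden board with four empty pockets in a row between pale lips, 84 mm deep (x) by 352 mm long (y), fixed. Origin at the centre of its underside, z up; +y end is the left one seen from the robot (within 0.1 rad). Pocket centres at x = 0, y = +126, +42, -42, -126 mm; pocket floors at z = 30 mm, 72 (x) by 78 mm (y) inside; lips stand 5 mm above the floor.
- mat_yellow: Round yellow drip mat, 68 mm in diameter and 4 mm thick, fixed on the wet rack (low steel wire rack, 84 by 352 mm, flat top 30 mm above the ledge, near or far); the bottle stands on it at the start, and the mat keeps showing its place in the row. Origin at the centre of its underside, z up; y runs along the row to the left (within 0.1 rad of the robot's left). Mats are about 84 mm apart.
- mat_blue: Round blue drip mat, 68 mm in diameter and 4 mm thick, fixed on the wet rack (low steel wire rack, 84 by 352 mm, flat top 30 mm above the ledge, near or far); the steel tumbler stands on it at the start, and the mat keeps showing its place in the row. Origin at the centre of its underside, z up; y runs along the row to the left (within 0.1 rad of the robot's left). Mats are about 84 mm apart.
- mat_white: Round white drip mat, 68 mm in diameter and 4 mm thick, fixed on the wet rack (low steel wire rack, 84 by 352 mm, flat top 30 mm above the ledge, near or far); the green scrubber stands on it at the start, and the mat keeps showing its place in the row. Origin at the centre of its underside, z up; y runs along the row to the left (within 0.1 rad of the robot's left). Mats are about 84 mm apart.
- mat_black: Round black drip mat, 68 mm in diameter and 4 mm thick, fixed on the wet rack (low steel wire rack, 84 by 352 mm, flat top 30 mm above the ledge, near or far); the pink soap case stands on it at the start, and the mat keeps showing its place in the row. Origin at the centre of its underside, z up; y runs along the row to the left (within 0.1 rad of the robot's left). Mats are about 84 mm apart.
- soap_tray: Pink soap tray with a cream bar of soap in it, 50 mm by 90 mm, 20 mm tall, loose, standing in the gap between the two racks; to be left where it is. Origin at the centre of its underside.
Mind the look-alikes: they are no part of the job. What is shaped like the part that bears soapcase_mid but blue is not meant.

How it is judged (in metres and radians):
At the end, for the whole second after the job is handed in: All four things stand upright (within 0.1 rad), released and at rest, on the floors of the dry rack's pockets, each within 15 mm of its pocket's centre along x and along y, in the reverse of the left-to-right order that they had on the wet rack (the order shown by the mats) (x of bottle_mid in the frame of dry_rack between -0.015 and 0.015 m and z of bottle_mid in the frame of dry_rack between 0.077 and 0.089 m and angle between each of bottle_mid, tumbler_mid, scrubber_mid, soapcase_mid's own z axis and vertical below 0.1 rad and linear speed of each of bottle, tumbler, scrubber, soapcase below 0.02 m/s and ((y of each of mat_blue, mat_white, mat_black in the frame of mat_yellow below 0 m and y of bottle_mid in the frame of dry_rack between -0.141 and -0.111 m) or (y of mat_blue in the frame of mat_yellow above 0 m and y of each of mat_white, mat_black in the frame of mat_yellow below 0 m and y of bottle_mid in the frame of dry_rack between -0.057 and -0.027 m) or (y of each of mat_blue, mat_black in the frame of mat_yellow below 0 m and y of mat_white in the frame of mat_yellow above 0 m and y of bottle_mid in the frame of dry_rack between -0.057 and -0.027 m) or (y of each of mat_blue, mat_white in the frame of mat_yellow above 0 m and y of mat_black in the frame of mat_yellow below 0 m and y of bottle_mid in the frame of dry_rack between 0.027 and 0.057 m) or (y of each of mat_blue, mat_white in the frame of mat_yellow below 0 m and y of mat_black in the frame of mat_yellow above 0 m and y of bottle_mid in the frame of dry_rack between -0.057 and -0.027 m) or (y of each of mat_blue, mat_black in the frame of mat_yellow above 0 m and y of mat_white in the frame of mat_yellow below 0 m and y of bottle_mid in the frame of dry_rack between 0.027 and 0.057 m) or (y of mat_blue in the frame of mat_yellow below 0 m and y of each of mat_white, mat_black in the frame of mat_yellow above 0 m and y of bottle_mid in the frame of dry_rack between 0.027 and 0.057 m) or (y of each of mat_blue, mat_white, mat_black in the frame of mat_yellow above 0 m and y of bottle_mid in the frame of dry_rack between 0.111 and 0.141 m)) and x of tumbler_mid in the frame of dry_rack between -0.015 and 0.015 m and z of tumbler_mid in the frame of dry_rack between 0.066 and 0.078 m and ((y of each of mat_yellow, mat_white, mat_black in the frame of mat_blue below 0 m and y of tumbler_mid in the frame of dry_rack between -0.141 and -0.111 m) or (y of mat_yellow in the frame of mat_blue above 0 m and y of each of mat_white, mat_black in the frame of mat_blue below 0 m and y of tumbler_mid in the frame of dry_rack between -0.057 and -0.027 m) or (y of each of mat_yellow, mat_black in the frame of mat_blue below 0 m and y of mat_white in the frame of mat_blue above 0 m and y of tumbler_mid in the frame of dry_rack between -0.057 and -0.027 m) or (y of each of mat_yellow, mat_white in the frame of mat_blue above 0 m and y of mat_black in the frame of mat_blue below 0 m and y of tumbler_mid in the frame of dry_rack between 0.027 and 0.057 m) or (y of each of mat_yellow, mat_white in the frame of mat_blue below 0 m and y of mat_black in the frame of mat_blue above 0 m and y of tumbler_mid in the frame of dry_rack between -0.057 and -0.027 m) or (y of each of mat_yellow, mat_black in the frame of mat_blue above 0 m and y of mat_white in the frame of mat_blue below 0 m and y of tumbler_mid in the frame of dry_rack between 0.027 and 0.057 m) or (y of mat_yellow in the frame of mat_blue below 0 m and y of each of mat_white, mat_black in the frame of mat_blue above 0 m and y of tumbler_mid in the frame of dry_rack between 0.027 and 0.057 m) or (y of each of mat_yellow, mat_white, mat_black in the frame of mat_blue above 0 m and y of tumbler_mid in the frame of dry_rack between 0.111 and 0.141 m)) and x of scrubber_mid in the frame of dry_rack between -0.015 and 0.015 m and z of scrubber_mid in the frame of dry_rack between 0.055 and 0.067 m and ((y of each of mat_yellow, mat_blue, mat_black in the frame of mat_white below 0 m and y of scrubber_mid in the frame of dry_rack between -0.141 and -0.111 m) or (y of mat_yellow in the frame of mat_white above 0 m and y of each of mat_blue, mat_black in the frame of mat_white below 0 m and y of scrubber_mid in the frame of dry_rack between -0.057 and -0.027 m) or (y of each of mat_yellow, mat_black in the frame of mat_white below 0 m and y of mat_blue in the frame of mat_white above 0 m and y of scrubber_mid in the frame of dry_rack between -0.057 and -0.027 m) or (y of each of mat_yellow, mat_blue in the frame of mat_white above 0 m and y of mat_black in the frame of mat_white below 0 m and y of scrubber_mid in the frame of dry_rack between 0.027 and 0.057 m) or (y of each of mat_yellow, mat_blue in the frame of mat_white below 0 m and y of mat_black in the frame of mat_white above 0 m and y of scrubber_mid in the frame of dry_rack between -0.057 and -0.027 m) or (y of each of mat_yellow, mat_black in the frame of mat_white above 0 m and y of mat_blue in the frame of mat_white below 0 m and y of scrubber_mid in the frame of dry_rack between 0.027 and 0.057 m) or (y of mat_yellow in the frame of mat_white below 0 m and y of each of mat_blue, mat_black in the frame of mat_white above 0 m and y of scrubber_mid in the frame of dry_rack between 0.027 and 0.057 m) or (y of each of mat_yellow, mat_blue, mat_black in the frame of mat_white above 0 m and y of scrubber_mid in the frame of dry_rack between 0.111 and 0.141 m)) and x of soapcase_mid in the frame of dry_rack between -0.015 and 0.015 m and z of soapcase_mid in the frame of dry_rack between 0.056 and 0.068 m and ((y of each of mat_yellow, mat_blue, mat_white in the frame of mat_black below 0 m and y of soapcase_mid in the frame of dry_rack between -0.141 and -0.111 m) or (y of mat_yellow in the frame of mat_black above 0 m and y of each of mat_blue, mat_white in the frame of mat_black below 0 m and y of soapcase_mid in the frame of dry_rack between -0.057 and -0.027 m) or (y of each of mat_yellow, mat_white in the frame of mat_black below 0 m and y of mat_blue in the frame of mat_black above 0 m and y of soapcase_mid in the frame of dry_rack between -0.057 and -0.027 m) or (y of each of mat_yellow, mat_blue in the frame of mat_black above 0 m and y of mat_white in the frame of mat_black below 0 m and y of soapcase_mid in the frame of dry_rack between 0.027 and 0.057 m) or (y of each of mat_yellow, mat_blue in the frame of mat_black below 0 m and y of mat_white in the frame of mat_black above 0 m and y of soapcase_mid in the frame of dry_rack between -0.057 and -0.027 m) or (y of each of mat_yellow, mat_white in the frame of mat_black above 0 m and y of mat_blue in the frame of mat_black below 0 m and y of soapcase_mid in the frame of dry_rack between 0.027 and 0.057 m) or (y of mat_yellow in the frame of mat_black below 0 m and y of each of mat_blue, mat_white in the frame of mat_black above 0 m and y of soapcase_mid in the frame of dry_rack between 0.027 and 0.057 m) or (y of each of mat_yellow, mat_blue, mat_white in the frame of mat_black above 0 m and y of soapcase_mid in the frame of dry_rack between 0.111 and 0.141 m))); the robot touches nothing.
It fails at once if one of the four things is tipped over (beyond 0.9 rad) (angle between any of bottle_mid, tumbler_mid, scrubber_mid, soapcase_mid's own z axis and vertical above 0.9 rad).
It fails at once if one of the four things is dropped (faster than 0.7 m/s with no finger on it: a fall of more than about 25 mm) ((linear speed of bottle above 0.7 m/s and contact force between bottle and the fingers below 0.01 N) or (linear speed of tumbler above 0.7 m/s and contact force between tumbler and the fingers below 0.01 N) or (linear speed of scrubber above 0.7 m/s and contact force between scrubber and the fingers below 0.01 N) or (linear speed of soapcase above 0.7 m/s and contact force between soapcase and the fingers below 0.01 N)).
It fails at once if the soap tray is pushed more than 30 mm (distance of soap_tray from where it was at the start of the episode above 0.03 m).
It also fails if it takes over 128 s, if anything falls off the work surface, if the arm or the gripper's body presses on something with over 40 N, if the wrist force passes 120 N, or if a joint passes its speed limit or range.

### The arm

A 6-joint arm with a two-finger parallel gripper is mounted at the origin on the work surface. World frame = base frame: x ahead of the robot, y to its left, z up, the work surface at z = 0. Lengths are in mm, angles in rad, forces in N, time in s.
With the tool pointing down it reaches from about 300 to 750 mm from the base axis. Payload 8.5 kg.
Tool frame: the origin (TCP) lies at the centre of the arm's flange, where the gripper is bolted on; the fingertips stand 166 mm ahead of it and the grasp point (between the pads) lies 147 mm ahead of it; z points along the fingers, y is the direction in which the jaws open and shut (so a half turn about z gives the same grasp; the last joint's range is limited). The gripper opens to 88 mm and grips with 3 to 60 N. Pads are 18 mm wide; open, the fingers measure 123 mm over their backs; the gripper's body (75 mm by 187 mm) begins 45 mm behind the grasp point.
Start: joints at [-1.383, 0.381, 1.297, -0, 1.464, -0.215], TCP at [215.591, -505.967, 404.748] pointing down, gripper open.
Joint ranges: [-3.11, 3.11], [-0.89, 2.33], [0.22, 2.48], [-1.42, 4.56], [0.17, 2.85], [-2.88, 2.88]. Speed limits (rad/s): [2.39, 2.39, 3.14, 3.14, 3.14, 3.14].

### API

Orientations are given as [roll, pitch, yaw] about the fixed x, y, z axes, in that order (R = Rz(yaw) Ry(pitch) Rx(roll)).
In Python, from workcell import robot gives the robot as it stands.
- The arm moves only by the tool play_rows, never from a script. Its argument "rows" is a list of rows, each an object with "slide": the shift along the tool's x, y, z normalised to -1 to 1, where 1 is 0.04 m, a list of three; "yaw": the turn about the tool's z normalised to -1 to 1, where 1 is 0.1 rad; "claw": the closure, from -1 (fully open) to 1 (shut). A call has exactly 8 rows; each row shifts and turns the commanded pose from where the row before left it, along the tool's axes as they then stand; what a row does not reach is not made up. A row lasts 1/10 s, in which the tool goes at most 50 mm and 8.59 degrees, less where a joint would pass 70% of its speed; a pose out of reach is approached as far as the arm can. A call with a number of a shift or a turn outside -1 to 1 is refused whole. A call with a gripper value outside its range is refused whole. The fingers move at their own pace and stop on an object; "newtons" is the grip in N (left out, the last holds). Time passes only in rows, so rows that do not move let the fingers close, or fill a call up. It gives the time, the measured TCP pose, the force and the opening at its end, in the units of the state.
- robot.observe(): the state, without advancing time (a new reading comes with each control period).
- robot.camera(name): name is "scene" or "side" or "wrist"; returns a dict with "img" (420x560x3 uint8, red, green, blue), "depth" (420x560 float32, mm along the optical axis (not along the pixel's ray), 0 where there is no reading), "K" (3x3 intrinsics, pixels), "cam_to_world" (4x4, takes a point from camera to world coordinates); the wrist camera has in their place "mount" (4x4, takes a point from camera to tool coordinates, whose origin is the TCP and whose axes are the flange's). Camera axes: x right, y down, z forward; pixel columns grow to the right and rows downward; lengths in mm; the calibration is good to about 2 mm. The wrist camera is an equidistant fisheye: a pixel r from the principal point sees the ray r / f radians off the axis. A picture is of the moment at which its call begins: read the wrist's pose just before it.
- robot.sign_off(): hands the job in, once; it reports no verdict.
The state is a dict: "t": time; "joints": joint angles; "qd": joint speeds; "effort": joint torques, N m; "eef_pos": TCP position; "ee_rot": TCP orientation; "ft_force": force on the tool from outside, world axes, zero at the start; "moment": the same for the moment, N m; "width": finger opening in mm.
Only numpy, scipy, OpenCV 4.12 (cv2) and the standard library are available. Lean on these libraries where they do the work, as an engineer would, in place of code of your own. Each camera call takes 0.05 s, during which the arm holds its last target.

## Working session

There is one attempt and no reset: what is moved stays moved. The work goes in short steps, Python scripts to look and compute and a tool call to move; the robot and the scene stay as the last step left them, time stands still between calls to the robot, and variables do not carry over. Pictures are saved under pics/ and viewed, and the job is handed in when it is done.

Besides the shell and the picture viewer there is one more tool, called after "Emit:" as name(argument=value, ...) on one line, values as JSON. play_rows: Moves the arm, as the interface text tells. Its arguments: {"type":"object","properties":{"rows":{"type":"array","items":{"type":"object","properties":{"slide":{"type":"array","items":{"type":"number","minimum":-1,"maximum":1}},"yaw":{"type":"number","minimum":-1,"maximum":1},"claw":{"type":"number"}}}},"newtons":{"type":"number"}},"required":["rows"]}

```bash
ls; mkdir -p pics; python3 - <<'E'
from workcell import robot
import cv2,numpy as np
print(robot.observe())
for n in ["scene","side","wrist"]:
    c=robot.camera(n); cv2.imwrite(f"pics/{n}0.png",c["img"][:,:,::-1]); np.savez(f"{n}0.npz",**c)
    print(n,c["K"],c.get("cam_to_world",c.get("mount")))
E
```

```text
pics
{'t': 0.0, 'joints': array([-1.38328125e+00,  3.81143488e-01,  1.29823456e+00,  1.03050568e-05,
        1.46362645e+00, -2.15319296e-01]), 'qd': array([ 0.00118995,  0.00081463,  0.00243805, -0.00139722, -0.00074672,
       -0.00135641]), 'effort': array([ 2.20067523e-04, -4.37928700e+01, -2.24556327e+01,  7.13347946e-02,
        3.52383906e-02, -9.91467141e-05]), 'eef_pos': array([ 215.59333306, -505.92309917,  404.17465113]), 'ee_rot': array([-3.14021560e+00, -3.11660471e-04,  4.02833052e-01]), 'ft_force': array([-0.68720037,  0.15827698, -0.3010937 ]), 'moment': array([-0.01582366, -0.02042625,  0.00462515]), 'width': 88.19921313962}
scene [[462.15228716   0.         280.04935634]
 [  0.         462.15228716 204.3837958 ]
 [  0.           0.           1.        ]] [[ 4.55368238e-01  7.21763704e-01 -5.21245550e-01  1.08082506e+03]
 [ 8.90300615e-01 -3.67755652e-01  2.68552780e-01 -2.75949823e+02]
 [ 2.14065222e-03 -5.86355640e-01 -8.10050913e-01  7.34535282e+02]
 [ 0.00000000e+00  0.00000000e+00  0.00000000e+00  1.00000000e+00]]
side [[480.73741262   0.         280.76791355]
 [  0.         480.73741262 217.06086244]
 [  0.           0.           1.        ]] [[ 9.84212812e-01 -1.12457134e-01  1.36669433e-01  5.17339993e+02]
 [-1.76286688e-01 -6.91604838e-01  7.00432546e-01 -6.88293918e+02]
 [ 1.57526041e-02 -7.13467687e-01 -7.00511039e-01  6.95240238e+02]
 [ 0.00000000e+00  0.00000000e+00  0.00000000e+00  1.00000000e+00]]
wrist [[325.1922621    0.         277.0311468 ]
 [  0.         325.1922621  207.28596918]
 [  0.           0.           1.        ]] [[-4.57242195e-04 -9.57493420e-01 -2.88454748e-01  7.48365854e+01]
 [ 9.99999837e-01 -3.38953769e-04 -4.60024032e-04  5.45147723e-02]
 [ 3.42697160e-04 -2.88454911e-01  9.57493419e-01  2.10073701e+01]
 [ 0.00000000e+00  0.00000000e+00  0.00000000e+00  1.00000000e+00]]
```

View pics/scene0.png

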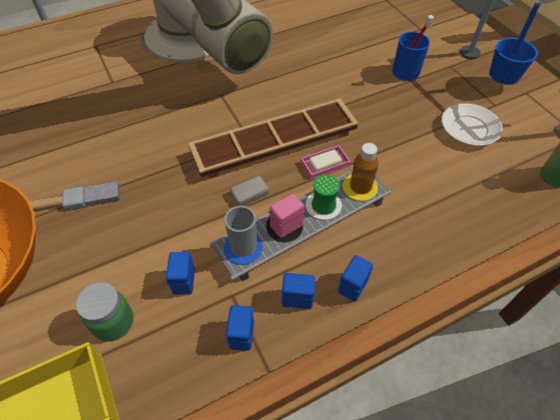

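View pics/side0.png

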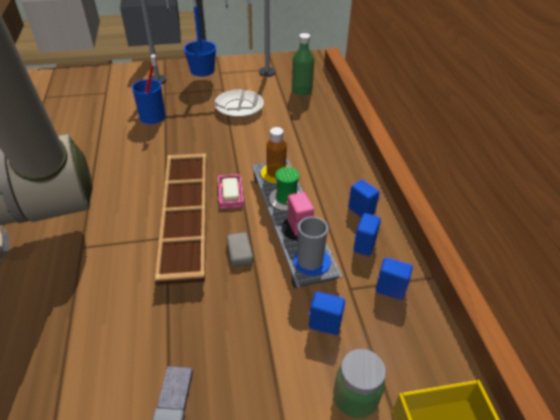

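View pics/wrist0.png

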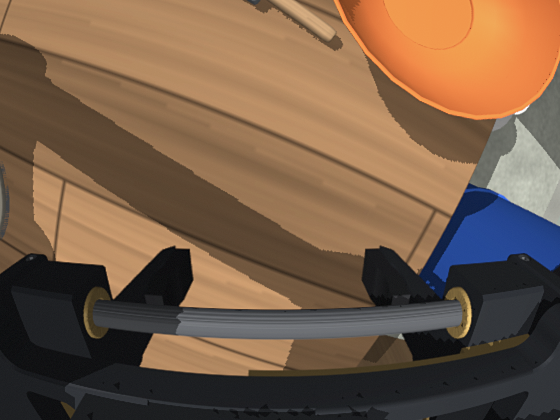

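The scene view shows the dry rack near the robot, spanning about (192,150) to (358,120). The wet rack is beyond it. From left (+y) to right the things are bottle (363,175), scrubber (325,195), soap case (286,217) and tumbler (242,235). The targets are therefore bottle -126, scrubber -42, case +42, tumbler +126.

```bash
cat > h.py <<'E'
import numpy as np,cv2
def load(n): return dict(np.load(n))
def cloud(c):
    K=c["K"];d=c["depth"];v,u=np.indices(d.shape)
    P=np.stack([(u-K[0,2])/K[0,0]*d,(v-K[1,2])/K[1,1]*d,d],-1)
    T=c["cam_to_world"];return P@T[:3,:3].T+T[:3,3]
def hsv(c): return cv2.cvtColor(c["img"],cv2.COLOR_RGB2HSV)
def plane(c,px,z):
    K=c["K"];T=c["cam_to_world"];px=np.atleast_2d(px).astype(float)
    r=np.c_[(px[:,0]-K[0,2])/K[0,0],(px[:,1]-K[1,2])/K[1,1],np.ones(len(px))]@T[:3,:3].T
    return T[:3,3]+r*((z-T[2,3])/r[:,2])[:,None]
E
python3 - <<'E'
from h import *
for n in ["scene","side"]:
    c=load(n+"0.npz");W=cloud(c);H=hsv(c);ok=c["depth"]>0
    roi=ok&(W[...,0]>250)&(W[...,0]<680)&(W[...,1]>-350)&(W[...,1]<250)
    h,s,v=[H[...,i] for i in range(3)]
    tbl=roi&(W[...,2]<8)&(W[...,2]>-8); print(n,"table z",np.median(W[tbl][:,2]))
    M={"yellow":(h>22)&(h<33)&(s>150)&(v>120)&(W[...,2]>25)&(W[...,2]<42),
       "bluemat":(h>100)&(h<125)&(s>150)&(W[...,2]>28)&(W[...,2]<40),
       "green":(h>45)&(h<80)&(s>100)&(W[...,2]>60),
       "pink":(h>155)&(s>80)&(W[...,2]>50),
       "pinktop":(h>155)&(s>80)&(W[...,2]>94),
       "tray":(h>155)&(s>80)&(W[...,2]<30),
       "cap":(s<60)&(v>150)&(W[...,2]>120),
       "tumblertop":(s<70)&(W[...,2]>112)&(W[...,2]<124)&(W[...,1]<-20),
       "lips":(W[...,2]>32)&(W[...,2]<42)&(W[...,0]<460)&(h<25),
       "whitemat":(s<40)&(v>180)&(W[...,2]>25)&(W[...,2]<40),}
    for k,m in M.items():
        p=W[m&roi]
        if len(p): print(k,len(p),"min",p.min(0).round(),"max",p.max(0).round(),"med",np.median(p,0).round(),"mid",((p.min(0)+p.max(0))/2).round())
E
```

```text
scene table z 0.6060912865992236
yellow 195 min [626.  80.  31.] max [680. 144.  38.] med [661.  93.  34.] mid [653. 112.  35.]
bluemat 64 min [ 654. -237.   29.] max [ 679. -113.   38.] med [ 672. -169.   34.] mid [ 667. -175.   33.]
green 400 min [646.   4.  61.] max [680.  50. 100.] med [667.  24.  96.] mid [663.  27.  80.]
pink 311 min [659. -84.  50.] max [680. -31. 101.] med [672. -62.  98.] mid [669. -57.  76.]
pinktop 243 min [659. -82.  95.] max [680. -31. 101.] med [672. -56.  99.] mid [669. -57.  98.]
tray 536 min [519. -53.  -1.] max [656. 143.  28.] med [567.  89.  11.] mid [587.  45.  14.]
cap 300 min [251.  18. 137.] max [674. 128. 209.] med [285.  87. 191.] mid [462.  73. 173.]
tumblertop 137 min [ 252. -166.  112.] max [680. -20. 122.] med [ 661. -136.  117.] mid [466. -93. 117.]
lips 976 min [ 405. -146.   32.] max [460. 210.  39.] med [430.   9.  35.] mid [432.  32.  36.]
whitemat 30 min [637.  12.  32.] max [680.  61.  37.] med [672.  55.  35.] mid [658.  36.  35.]
side table z -0.9524606075795532
yellow 102 min [627.  81.  30.] max [654. 136.  42.] med [638. 103.
[... 199 characters left out ...]
14.  94.] mid [662.  46.  79.]
pink 457 min [655. -86.  50.] max [680.  10.  99.] med [665. -65.  93.] mid [668. -38.  75.]
pinktop 219 min [656. -84.  94.] max [680. -34.  99.] med [669. -58.  97.] mid [668. -59.  97.]
tray 435 min [530.  48.  -4.] max [587. 166.  19.] med [556.  79.   7.] mid [558. 107.   8.]
cap 162 min [264.  19. 137.] max [673. 126. 201.] med [648. 100. 141.] mid [468.  73. 169.]
tumblertop 170 min [ 250. -169.  112.] max [680. -20. 124.] med [ 659. -129.  117.] mid [465. -94. 118.]
lips 734 min [ 405. -149.   32.] max [460. 207.  38.] med [426. -45.  34.] mid [432.  29.  35.]
whitemat 9 min [638.  13.  31.] max [642.  18.  34.] med [640.  15.  33.] mid [640.  15.  32.]
```

```bash
python3 - <<'E'
import cv2
for n,(x0,y0,x1,y1) in {"scene":(180,95,400,265),"side":(145,120,355,290)}.items():
    i=cv2.imread(f"pics/{n}0.png")[y0:y1,x0:x1]
    cv2.imwrite(f"pics/{n}z.png",cv2.resize(i,None,fx=3.5,fy=3.5,interpolation=cv2.INTER_CUBIC))
E
python3 - <<'E'
from h import *
def circ(p):
    A=np.c_[2*p[:,:2],np.ones(len(p))];s=np.linalg.lstsq(A,(p[:,:2]**2).sum(1),rcond=None)[0]
    return s[:2].round(1),round(float(np.sqrt(s[2]+s[:2]@s[:2])),1)
for n in ["scene","side"]:
    c=load(n+"0.npz");W=cloud(c);H=hsv(c);ok=c["depth"]>0
    X,Y,Z=W[...,0],W[...,1],W[...,2]
    wet=ok&(X>600)&(X<740)&(Y>-200)&(Y<170)
    h,s,v=[H[...,i] for i in range(3)]
    M={"bottlecap":wet&(Z>136)&(Y>60)&(s<80),
       "bottlebody":wet&(Z>45)&(Z<100)&(Y>60),
       "scrubtop":wet&(Z>92)&(Z<103)&(Y>-12)&(Y<62)&(h>45)&(h<85),
       "pinktop":wet&(h>150)&(s>80)&(Z>93)&(Z<104),
       "tumblerrim":wet&(Z>112)&(Z<124)&(Y<-80),
       "tumblerbody":wet&(Z>45)&(Z<112)&(Y<-80)}
    print(n)
    for k,m in M.items():
        p=W[m]
        if len(p)<10: continue
        lo,hi=p.min(0),p.max(0)
        print(k,len(p),lo.round(),hi.round(),"mid",((lo+hi)/2).round(1),"circ",circ(p))
    p=W[M["pinktop"]]
    print("pink rect",cv2.minAreaRect(p[:,:2].astype(np.float32)))
    p=W[M["scrubtop"]];print("scrub circ",cv2.minEnclosingCircle(p[:,:2].astype(np.float32)))
    p=W[M["bottlecap"]];print("cap circ",cv2.minEnclosingCircle(p[:,:2].astype(np.float32)))
    p=W[M["tumblerrim"]];print("rim circ",cv2.minEnclosingCircle(p[:,:2].astype(np.float32)))
    # rack
    m=(ok&(X>380)&(X<520)&(Y>-180)&(Y<240)&(Z>32)&(Z<40)).astype(np.uint8)
    nn,l,st,ce=cv2.connectedComponentsWithStats(m);i=1+st[1:,4].argmax()
    print("rack rect",st[i],cv2.minAreaRect(W[l==i][:,:2].astype(np.float32)))
    q=(ok&(X>380)&(X<520)&(Y>-180)&(Y<240)&(Z>15)&(Z<40)&(s>60)).astype(np.uint8)
    nn,l,st,ce=cv2.connectedComponentsWithStats(q);i=1+st[1:,4].argmax()
    print("rack rect2",st[i],cv2.minAreaRect(W[l==i][:,:2].astype(np.float32)))
    p=W[ok&(X>520)&(X<600)&(Y>30)&(Y<160)&(Z>8)];print("tray",p.min(0),p.max(0))
E
```

```text
scene
bottlecap 159 [649. 101. 136.] [675. 128. 144.] mid [662.3 114.7 140.3] circ (array([662.6, 114.3]), 9.9)
bottlebody 455 [647.  92.  45.] [685. 132. 100.] mid [666.  112.3  72.5] circ (array([661.8, 115. ]), 21.3)
scrubtop 463 [646.   4.  92.] [692.  52. 101.] mid [669.3  28.1  96.5] circ (array([669.7,  27.4]), 16.9)
pinktop 516 [659. -82.  93.] [699. -29. 101.] mid [678.7 -55.8  97.2] circ (array([679.7, -56.6]), 17.7)
tumblerrim 265 [ 653. -167.  112.] [ 705. -116.  121.] mid [ 679.3 -141.4  116.7] circ (array([ 680.4, -141.8]), 23.7)
tumblerbody 1137 [ 656. -167.   45.] [706. -80. 112.] mid [ 681.  -123.4   78.5] circ (array([ 683.3, -123.5]), 31.7)
pink rect ((678.6430053710938, -55.96870422363281), (35.9652099609375, 50.41651916503906), 8.0233154296875)
scrub circ ((669.3231201171875, 28.240436553955078), 23.94377326965332)
cap circ ((661.6800537109375, 115.07231140136719), 14.026740074157715)
rim circ ((679.0449829101562, -142.0150909423828), 26.367116928100586)
rack rect [ 189   99  170   74 1687] ((459.87164306640625, 31.357711791992188), (353.44921875, 89.589759826660
[... 895 characters left out ...]
2.8, -127.6]), 34.0)
pink rect ((675.6844482421875, -57.52195739746094), (35.44631576538086, 51.31753158569336), 7.968404293060303)
scrub circ ((666.980712890625, 25.967763900756836), 24.504043579101562)
cap circ ((659.9677734375, 112.10964965820312), 14.568520545959473)
rim circ ((678.1121215820312, -143.3688507080078), 26.435073852539062)
rack rect [ 155  154   51  127 1350] ((458.6192626953125, 28.852294921875), (355.515869140625, 84.3818588256836), 85.79017639160156)
rack rect2 [ 155  154   51  132 5701] ((458.6683044433594, 28.736923217773438), (355.7410888671875, 84.52046966552734), 85.7959976196289)
tray [530.39146092  48.05030528   8.03317941] [584.56808884 142.4347208   22.23107666]
```

View pics/scenez.png

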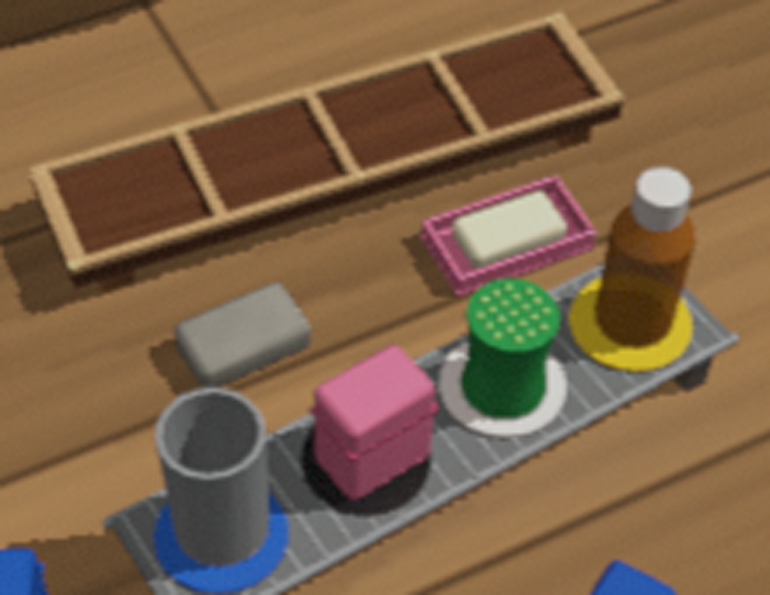

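View pics/sidez.png

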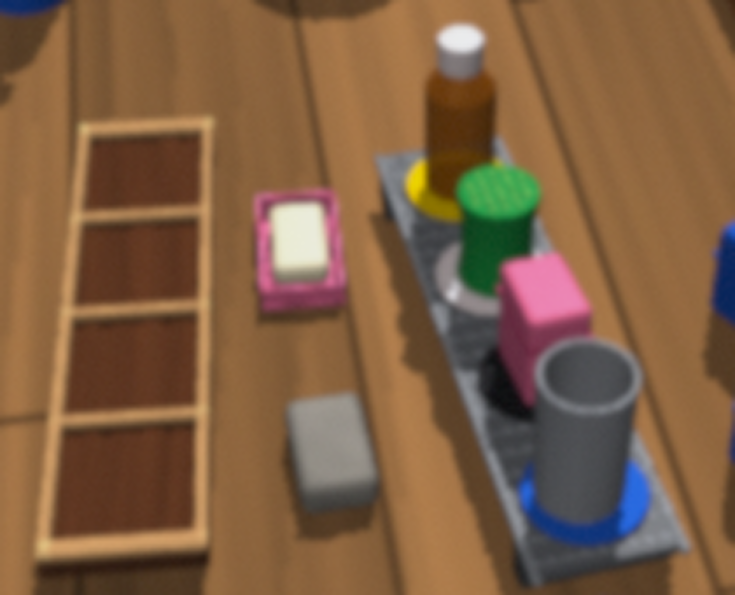

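Poses, averaged over the two cameras (they agree within about 3 mm):

| Item | x, y (mm) | yaw (rad) |
|---|---|---|
| Bottle | 661, 113.5 | – |
| Scrubber | 668, 27 | – |
| Soap case | 677, -57 | 0.14 |
| Tumbler | 678.5, -142.5 | – |
| Dry rack | 459, 30 | about -0.075, sign to be checked |

I turn the tool to yaw π/2 so the jaws open along world x.

Emit:
play_rows(rows=[{"slide": [0,0,0],"yaw": -1,"claw": -1},{"slide": [0,0,0],"yaw": -1,"claw": -1},{"slide": [0,0,0],"yaw": -1,"claw": -1},{"slide": [0,0,0],"yaw": -1,"claw": -1},{"slide": [0,0,0],"yaw": -1,"claw": -1},{"slide": [0,0,0],"yaw": -1,"claw": -1},{"slide": [0,0,0],"yaw": -1,"claw": -1},{"slide": [0,0,0],"yaw": -1,"claw": -1}], newtons=15)

```text
t: 0.95
eef_pos: [215.6, -506.0, 404.5]
ee_rot: [-3.141, -0.001, 1.207]
ft_force: [-0.6, 0.1, 0.0]
width: 88.1
```

```bash
python3 - <<'E'
from h import *
for n in ["scene","side"]:
    c=load(n+"0.npz");W=cloud(c);ok=c["depth"]>0
    X,Y,Z=[W[...,i] for i in range(3)]
    m=(ok&(X>380)&(X<520)&(Y>-180)&(Y<240)&(Z>32)&(Z<40)).astype(np.uint8)
    nn,l,st,ce=cv2.connectedComponentsWithStats(m);i=1+st[1:,4].argmax();p=W[l==i]
    for a,b in [(-140,-100),(-60,-20),(20,60),(100,140),(160,190)]:
        q=p[(p[:,1]>a)&(p[:,1]<b)];print(n,a,b,q[:,0].min(),q[:,0].max())
    print(cv2.boxPoints(cv2.minAreaRect(p[:,:2].astype(np.float32))),np.median(p[:,2]))
    f=W[(ok&(X>430)&(X<490)&(Y>-120)&(Y<180)&(Z>20)&(Z<32))];print("floor z",np.median(f[:,2]))
E
```

```text
scene -140 -100 404.5192777482706 493.16972601830344
scene -60 -20 411.22935842545303 499.6388162220669
scene 20 60 416.65274750482195 504.92960018972803
scene 100 140 421.5116875093221 511.7190800216689
scene 160 190 427.9475747164938 516.1032007144513
[[ 401.8546  -141.47803]
 [ 491.18835 -148.24582]
 [ 517.8887   204.19345]
 [ 428.55493  210.96124]] 35.08445474668349
floor z 30.387766439132065
side -140 -100 404.8236804205528 489.9709328207213
side -60 -20 411.40374223120966 496.83445432419677
side 20 60 417.1905644870112 502.003199247895
side 100 140 423.7274756490568 507.26858855094383
side 160 190 426.3799145475493 512.3543782424281
[[ 403.4931  -145.32883]
 [ 487.64728 -151.52322]
 [ 513.7454   203.03342]
 [ 429.59125  209.22781]] 33.86156899066481
floor z 28.98569773018869
```

Emit:
play_rows(rows=[{"slide": [0,0,0],"yaw": -0.91,"claw": -1},{"slide": [0,0,0],"yaw": -0.91,"claw": -1},{"slide": [0,0,0],"yaw": -0.91,"claw": -1},{"slide": [0,0,0],"yaw": -0.91,"claw": -1},{"slide": [0.9,0.65,0],"yaw": 0,"claw": -1},{"slide": [0.9,0.65,0],"yaw": 0,"claw": -1},{"slide": [0.9,0.65,0],"yaw": 0,"claw": -1},{"slide": [0.9,0.65,0],"yaw": 0,"claw": -1}])

```text
t: 1.75
eef_pos: [320.8, -360.9, 404.6]
ee_rot: [-3.142, -0.0, 1.566]
ft_force: [1.0, -0.5, 0.3]
width: 88.2
```

Emit:
play_rows(rows=[{"slide": [0.9,0.65,0],"yaw": 0,"claw": -1},{"slide": [0.9,0.65,0],"yaw": 0,"claw": -1},{"slide": [0.9,0.65,0],"yaw": 0,"claw": -1},{"slide": [0.9,0.65,0],"yaw": 0,"claw": -1},{"slide": [0.9,0.65,0],"yaw": 0,"claw": -1},{"slide": [0.9,0.65,0],"yaw": 0,"claw": -1},{"slide": [0.9,0.65,0],"yaw": 0,"claw": -1},{"slide": [0,0,0],"yaw": 0,"claw": -1}])

```text
t: 2.55
eef_pos: [504.9, -107.5, 404.4]
ee_rot: [3.141, -0.001, 1.572]
ft_force: [-0.7, -0.6, 0.8]
width: 88.3
```

Emit:
play_rows(rows=[{"slide": [0.92,0.65,0],"yaw": 0,"claw": -1},{"slide": [0.92,0.65,0],"yaw": 0,"claw": -1},{"slide": [0.92,0.65,0],"yaw": 0,"claw": -1},{"slide": [0.92,0.65,0],"yaw": 0,"claw": -1},{"slide": [0.92,0.65,0],"yaw": 0,"claw": -1},{"slide": [0.92,0.65,0],"yaw": 0,"claw": -1},{"slide": [0,0,0],"yaw": 0,"claw": -1},{"slide": [0,0,0],"yaw": 0,"claw": -1}])

```text
t: 3.35
eef_pos: [660.2, 108.9, 403.9]
ee_rot: [-3.14, 0.0, 1.567]
ft_force: [0.1, -0.4, -0.2]
width: 88.1
```

```bash
python3 - <<'E'
from workcell import robot
import cv2,numpy as np
s=robot.observe();print(s["eef_pos"],s["ee_rot"])
c=robot.camera("wrist"); cv2.imwrite("pics/wrist1.png",c["img"][:,:,::-1]); np.savez("wrist1.npz",**c)
E
```

```text
[660.22141668 108.86060476 403.88081407] [-3.14015983e+00  3.70733558e-04  1.56745885e+00]
```

View pics/wrist1.png

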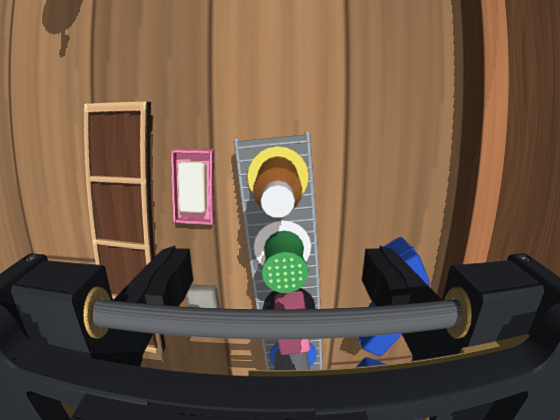

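The wrist view shows the bottle cap at (279,199) and the scrubber top at (285,271). I cast both as a cross-check.

```bash
cat >> h.py <<'E'
from scipy.spatial.transform import Rotation as Ro
def wplane(c,px,z,pos,rot):
    K=c["K"];M=c["mount"];px=np.atleast_2d(px).astype(float)
    d=(px-[K[0,2],K[1,2]])/K[0,0];r=np.hypot(*d.T);k=np.sin(r)/np.maximum(r,1e-9)
    ray=np.c_[d*k[:,None],np.cos(r)]
    R=Ro.from_euler("xyz",rot).as_matrix()
    o=R@M[:3,3]+pos; w=ray@M[:3,:3].T@R.T
    return o+w*((z-o[2])/w[:,2])[:,None]
E
python3 - <<'E'
from h import *
c=load("wrist1.npz");p=[660.2,108.9,403.9];r=[-3.1402,0.0004,1.5675]
H=hsv(c);h,s,v=[H[...,i] for i in range(3)]
def cen(m):
    n,l,st,ce=cv2.connectedComponentsWithStats(m.astype(np.uint8));i=1+st[1:,4].argmax();print(st[i],ce[i]);return ce[i]
roi=np.zeros(s.shape,bool);roi[170:225,255:305]=1
print("cap",wplane(c,cen(roi&(s<60)&(v>150)),140,p,r))
roi[:]=0;roi[245:295,255:315]=1
hull=np.argwhere(roi&(h>30)&(h<85)&(v>100)&(s>80))[:,::-1]
(cc,rad)=cv2.minEnclosingCircle(hull.astype(np.float32));print(cc,rad,wplane(c,cc,96,p,r))
# dry rack corners outer top left corners 
print("rack", wplane(c,[[86,103],[151,101]],35,p,r))
E
```

```text
[261 181  34  37 958] [277.62108559 199.40501044]
cap [[660.5728064  116.66194591 140.        ]]
(284.7471618652344, 266.5038146972656) 26.36414337158203 [[667.38576305  35.94688282  96.        ]]
rack [[433.82581921 208.56360704  35.        ]
 [521.05704644 201.77451099  35.        ]]
```

Emit:
play_rows(rows=[{"slide": [0.12,0.02,0],"yaw": 0,"claw": -1},{"slide": [0,0,0.9],"yaw": 0,"claw": -1},{"slide": [0,0,0.9],"yaw": 0,"claw": -1},{"slide": [0,0,0.8],"yaw": 0,"claw": -1},{"slide": [0,0,0.6],"yaw": 0,"claw": -1},{"slide": [0,0,0.4],"yaw": 0,"claw": -1},{"slide": [0,0,0.27],"yaw": 0,"claw": -1},{"slide": [0,0,0],"yaw": 0,"claw": -1}])

```text
t: 4.2
eef_pos: [660.6, 113.2, 249.1]
ee_rot: [-3.14, 0.0, 1.566]
ft_force: [0.5, -0.3, -0.2]
width: 88.3
```

Emit:
play_rows(rows=[{"claw": 1,"slide": [0,0,0],"yaw": 0},{"claw": 1,"slide": [0,0,0],"yaw": 0},{"claw": 1,"slide": [0,0,0],"yaw": 0},{"claw": 1,"slide": [0,0,0],"yaw": 0},{"claw": 1,"slide": [0,0,0],"yaw": 0},{"claw": 1,"slide": [0,0,0],"yaw": 0},{"claw": 1,"slide": [0,0,0],"yaw": 0},{"claw": 1,"slide": [0,0,0],"yaw": 0}], newtons=15)

```text
t: 5.0
eef_pos: [660.8, 113.9, 250.1]
ee_rot: [-3.142, 0.0, 1.567]
ft_force: [-1.1, -0.1, 1.7]
width: 43.7
```

Emit:
play_rows(rows=[{"claw": 1,"slide": [0,0,-0.1],"yaw": 0},{"claw": 1,"slide": [0,0,-0.2],"yaw": 0},{"claw": 1,"slide": [0,0,-0.4],"yaw": 0},{"claw": 1,"slide": [0,0,-0.5],"yaw": 0},{"claw": 1,"slide": [0,0,-0.5],"yaw": 0},{"claw": 1,"slide": [0,0,-0.4],"yaw": 0},{"claw": 1,"slide": [0,0,-0.3],"yaw": 0},{"claw": 1,"slide": [0,0,-0.1],"yaw": 0}])

```text
t: 5.8
eef_pos: [660.9, 113.9, 351.5]
ee_rot: [3.139, -0.0, 1.567]
ft_force: [0.1, 0.8, -1.9]
width: 43.5
```

```bash
python3 - <<'E'
from workcell import robot
import cv2
print(robot.observe()["ft_force"])
c=robot.camera("side"); cv2.imwrite("pics/side2.png",c["img"][:,:,::-1])
E
```

```text
[ 0.12456332  0.75052928 -1.86042199]
```

View pics/side2.png

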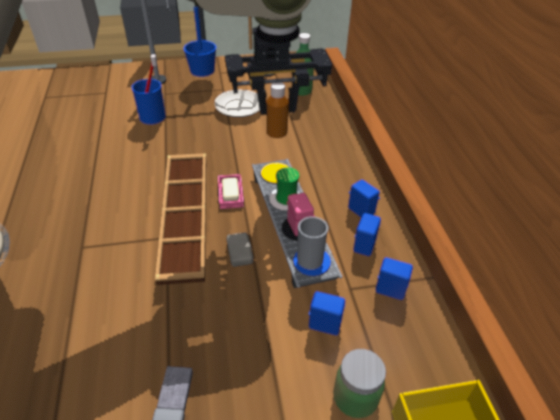

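Emit:
play_rows(rows=[{"claw": 1,"slide": [-0.4,-0.4,0],"yaw": 0},{"claw": 1,"slide": [-0.7,-0.7,0],"yaw": 0},{"claw": 1,"slide": [-0.8,-0.8,0],"yaw": 0},{"claw": 1,"slide": [-0.8,-0.8,0],"yaw": 0},{"claw": 1,"slide": [-0.8,-0.8,0],"yaw": 0},{"claw": 1,"slide": [-0.8,-0.8,0],"yaw": 0},{"claw": 1,"slide": [-0.6,-0.6,0],"yaw": 0},{"claw": 1,"slide": [-0.34,-0.39,0],"yaw": 0}])

```text
t: 6.65
eef_pos: [446.7, -96.1, 349.5]
ee_rot: [-3.14, -0.0, 1.565]
ft_force: [0.0, 1.2, -2.9]
width: 43.2
```

Emit:
play_rows(rows=[{"claw": 1,"slide": [0,0,0.2],"yaw": 0},{"claw": 1,"slide": [0,0,0.4],"yaw": 0},{"claw": 1,"slide": [0,0,0.5],"yaw": 0},{"claw": 1,"slide": [0,0,0.5],"yaw": 0},{"claw": 1,"slide": [0,0,0.4],"yaw": 0},{"claw": 1,"slide": [0,0,0.3],"yaw": 0},{"claw": 1,"slide": [0,0,0.1],"yaw": 0},{"claw": 1,"slide": [0,0,0],"yaw": 0}])

```text
t: 7.45
eef_pos: [448.7, -94.5, 253.3]
ee_rot: [-3.14, -0.001, 1.567]
ft_force: [-0.1, -0.0, -2.2]
width: 43.4
```

Emit:
play_rows(rows=[{"claw": 1,"slide": [0,0,0.06],"yaw": 0},{"claw": 1,"slide": [0,0,0.06],"yaw": 0},{"claw": 1,"slide": [0,0,0.04],"yaw": 0},{"claw": 1,"slide": [0,0,0],"yaw": 0},{"claw": 1,"slide": [0,0,0],"yaw": 0},{"claw": 1,"slide": [0,0,0],"yaw": 0},{"claw": 1,"slide": [0,0,0],"yaw": 0},{"claw": 1,"slide": [0,0,0],"yaw": 0}])

```text
t: 8.25
eef_pos: [448.5, -94.9, 247.6]
ee_rot: [3.141, 0.0, 1.567]
ft_force: [-0.6, -1.1, -2.4]
width: 43.6
```

Emit:
play_rows(rows=[{"claw": 1,"slide": [0,0,0.03],"yaw": 0},{"claw": 1,"slide": [0,0,0.03],"yaw": 0},{"claw": 1,"slide": [0,0,0],"yaw": 0},{"claw": 1,"slide": [0,0,0],"yaw": 0},{"claw": 1,"slide": [0,0,0],"yaw": 0},{"claw": 1,"slide": [0,0,0],"yaw": 0},{"claw": 1,"slide": [0,0,0],"yaw": 0},{"claw": 1,"slide": [0,0,0],"yaw": 0}])

```text
t: 9.05
eef_pos: [448.3, -94.9, 245.8]
ee_rot: [3.141, 0.001, 1.567]
ft_force: [-3.1, 0.1, 8.9]
width: 43.4
```

Contact at 8.9 N. Open the claw, wait, then lift straight up.

Emit:
play_rows(rows=[{"claw": 0,"slide": [0,0,0],"yaw": 0},{"claw": -0.5,"slide": [0,0,0],"yaw": 0},{"claw": -1,"slide": [0,0,0],"yaw": 0},{"claw": -1,"slide": [0,0,0],"yaw": 0},{"claw": -1,"slide": [0,0,0],"yaw": 0},{"claw": -1,"slide": [0,0,0],"yaw": 0},{"claw": -1,"slide": [0,0,0],"yaw": 0},{"claw": -1,"slide": [0,0,0],"yaw": 0}])

```text
t: 9.85
eef_pos: [448.5, -94.9, 245.1]
ee_rot: [-3.142, -0.0, 1.567]
ft_force: [0.1, -0.3, -0.1]
width: 88.1
```

Emit:
play_rows(rows=[{"claw": -1,"slide": [0,0,-0.2],"yaw": 0},{"claw": -1,"slide": [0,0,-0.5],"yaw": 0},{"claw": -1,"slide": [0,0,-0.7],"yaw": 0},{"claw": -1,"slide": [0,0,-0.9],"yaw": 0},{"claw": -1,"slide": [0,0,-0.9],"yaw": 0},{"claw": -1,"slide": [0,0,-0.5],"yaw": 0},{"claw": -1,"slide": [0,0,-0.1],"yaw": 0},{"claw": -1,"slide": [0,0,0],"yaw": 0}])

```text
t: 10.65
eef_pos: [448.2, -94.8, 397.3]
ee_rot: [3.141, 0.0, 1.567]
ft_force: [0.9, -0.4, -0.6]
width: 88.2
```

```bash
python3 - <<'E'
from workcell import robot
import cv2,numpy as np
print(robot.observe()["eef_pos"])
c=robot.camera("side"); cv2.imwrite("pics/side3.png",c["img"][:,:,::-1]);np.savez("side3.npz",**c)
c=robot.camera("scene"); cv2.imwrite("pics/scene3.png",c["img"][:,:,::-1]);np.savez("scene3.npz",**c)
from h import *
for n in ["side","scene"]:
    c=load(n+"3.npz");W=cloud(c);X,Y,Z=[W[...,i] for i in range(3)];H=hsv(c)
    m=(c["depth"]>0)&(X>410)&(X<490)&(Y>-140)&(Y<-50)&(Z>126)&(Z<142)
    p=W[m];print(n,len(p),p.min(0),p.max(0)) if len(p) else print("none")
E
```

```text
[448.20890696 -94.78137928 397.27226275]
side 193 [ 435.63272832 -109.24771249  126.1790625 ] [461.17996066 -82.83441883 137.2647649 ]
scene 165 [ 436.72854335 -106.6950156   126.2963475 ] [464.2118702  -80.67189027 138.52329548]
```

View pics/side3.png

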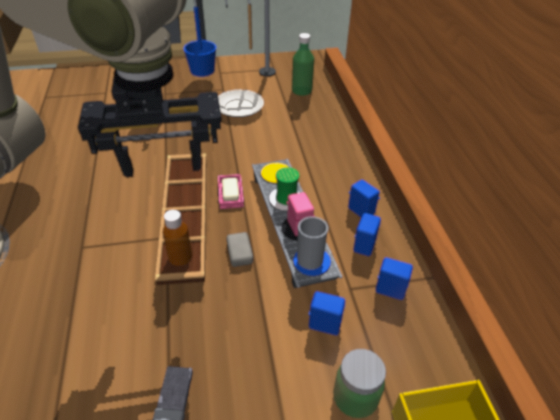

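The bottle stands upright in the pocket at (178,240) in the image, cap centre about (449,-95). The pocket target was (449,-95.6). Scrubber next.

Emit:
play_rows(rows=[{"claw": -1,"slide": [0.51,0.915,0],"yaw": 0},{"claw": -1,"slide": [0.51,0.915,0],"yaw": 0},{"claw": -1,"slide": [0.51,0.915,0],"yaw": 0},{"claw": -1,"slide": [0.51,0.915,0],"yaw": 0},{"claw": -1,"slide": [0.51,0.915,0],"yaw": 0},{"claw": -1,"slide": [0.51,0.915,0],"yaw": 0},{"claw": -1,"slide": [0,0,0],"yaw": 0},{"claw": -1,"slide": [0,0,0],"yaw": 0}])

```text
t: 11.55
eef_pos: [669.0, 26.9, 394.8]
ee_rot: [-3.138, -0.0, 1.568]
ft_force: [0.1, -0.6, 0.7]
width: 87.9
```

Emit:
play_rows(rows=[{"claw": -1,"slide": [0,0,0.8],"yaw": 0},{"claw": -1,"slide": [0,0,0.9],"yaw": 0},{"claw": -1,"slide": [0,0,0.9],"yaw": 0},{"claw": -1,"slide": [0,0,0.7],"yaw": 0},{"claw": -1,"slide": [0,0,0.6],"yaw": 0},{"claw": -1,"slide": [0,0,0.4],"yaw": 0},{"claw": -1,"slide": [0,0,0.25],"yaw": 0},{"claw": -1,"slide": [0,0,0],"yaw": 0}])

```text
t: 12.35
eef_pos: [667.8, 26.0, 214.1]
ee_rot: [-3.139, -0.0, 1.566]
ft_force: [-0.6, 0.2, -0.5]
width: 88.0
```

Emit:
play_rows(rows=[{"claw": 1,"slide": [0,0,0],"yaw": 0},{"claw": 1,"slide": [0,0,0],"yaw": 0},{"claw": 1,"slide": [0,0,0],"yaw": 0},{"claw": 1,"slide": [0,0,0],"yaw": 0},{"claw": 1,"slide": [0,0,0],"yaw": 0},{"claw": 1,"slide": [0,0,0],"yaw": 0},{"claw": 1,"slide": [0,0,0],"yaw": 0},{"claw": 1,"slide": [0,0,0],"yaw": 0}])

```text
t: 13.15
eef_pos: [668.5, 26.7, 215.3]
ee_rot: [-3.141, 0.0, 1.567]
ft_force: [-1.5, 0.3, 2.2]
width: 45.6
```

Emit:
play_rows(rows=[{"claw": 1,"slide": [0,0,-0.1],"yaw": 0},{"claw": 1,"slide": [0,0,-0.2],"yaw": 0},{"claw": 1,"slide": [0,0,-0.4],"yaw": 0},{"claw": 1,"slide": [0,0,-0.5],"yaw": 0},{"claw": 1,"slide": [0,0,-0.5],"yaw": 0},{"claw": 1,"slide": [0,0,-0.4],"yaw": 0},{"claw": 1,"slide": [0,0,-0.3],"yaw": 0},{"claw": 1,"slide": [0,0,-0.1],"yaw": 0}])

```text
t: 13.95
eef_pos: [668.6, 26.6, 316.8]
ee_rot: [3.139, 0.0, 1.567]
ft_force: [0.8, 0.3, -0.8]
width: 45.5
```

```bash
python3 - <<'E'
from workcell import robot
import cv2
print(robot.observe()["ft_force"])
c=robot.camera("side"); cv2.imwrite("pics/side4.png",c["img"][:,:,::-1])
E
```

```text
[ 0.76656606  0.30186923 -0.81976793]
```

View pics/side4.png

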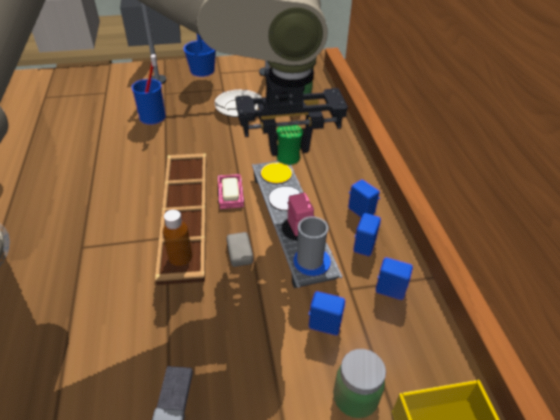

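Scrubber held upright at (289,143) in the image; carry it to (455.4,-12).

Emit:
play_rows(rows=[{"claw": 1,"slide": [-0.07,-0.4,0],"yaw": 0},{"claw": 1,"slide": [-0.13,-0.7,0],"yaw": 0},{"claw": 1,"slide": [-0.14,-0.8,0],"yaw": 0},{"claw": 1,"slide": [-0.15,-0.8,0],"yaw": 0},{"claw": 1,"slide": [-0.15,-0.8,0],"yaw": 0},{"claw": 1,"slide": [-0.14,-0.8,0],"yaw": 0},{"claw": 1,"slide": [-0.12,-0.65,0],"yaw": 0},{"claw": 1,"slide": [-0.06,-0.38,0],"yaw": 0}])

```text
t: 14.8
eef_pos: [453.3, -11.0, 314.6]
ee_rot: [-3.14, -0.0, 1.566]
ft_force: [-0.3, -0.4, -0.7]
width: 45.4
```

Emit:
play_rows(rows=[{"claw": 1,"slide": [0,0,0.2],"yaw": 0},{"claw": 1,"slide": [0,0,0.4],"yaw": 0},{"claw": 1,"slide": [0,0,0.5],"yaw": 0},{"claw": 1,"slide": [0,0,0.5],"yaw": 0},{"claw": 1,"slide": [0,0,0.4],"yaw": 0},{"claw": 1,"slide": [0,0,0.3],"yaw": 0},{"claw": 1,"slide": [0,0,0.15],"yaw": 0},{"claw": 1,"slide": [0,0,0],"yaw": 0}])

```text
t: 15.6
eef_pos: [455.5, -10.9, 216.1]
ee_rot: [-3.14, -0.001, 1.567]
ft_force: [0.0, -0.2, -0.2]
width: 45.7
```

Emit:
play_rows(rows=[{"claw": 1,"slide": [0,0,0.03],"yaw": 0},{"claw": 1,"slide": [0,0,0.03],"yaw": 0},{"claw": 1,"slide": [0,0,0],"yaw": 0},{"claw": 1,"slide": [0,0,0],"yaw": 0},{"claw": 1,"slide": [0,0,0],"yaw": 0},{"claw": 1,"slide": [0,0,0],"yaw": 0},{"claw": 1,"slide": [0,0,0],"yaw": 0},{"claw": 1,"slide": [0,0,0],"yaw": 0}])

```text
t: 16.4
eef_pos: [455.2, -10.9, 214.8]
ee_rot: [3.142, -0.0, 1.567]
ft_force: [0.1, 0.2, -0.5]
width: 45.7
```

Emit:
play_rows(rows=[{"claw": 1,"slide": [0,0,0.03],"yaw": 0},{"claw": 1,"slide": [0,0,0.03],"yaw": 0},{"claw": 1,"slide": [0,0,0.03],"yaw": 0},{"claw": 1,"slide": [0,0,0],"yaw": 0},{"claw": 1,"slide": [0,0,0],"yaw": 0},{"claw": 1,"slide": [0,0,0],"yaw": 0},{"claw": 1,"slide": [0,0,0],"yaw": 0},{"claw": 1,"slide": [0,0,0],"yaw": 0}])

```text
t: 17.2
eef_pos: [455.2, -10.9, 211.2]
ee_rot: [3.142, 0.0, 1.567]
ft_force: [-1.8, -0.1, 4.4]
width: 45.4
```

Contact. Release and rise.

Emit:
play_rows(rows=[{"claw": 0,"slide": [0,0,0],"yaw": 0},{"claw": -0.5,"slide": [0,0,0],"yaw": 0},{"claw": -1,"slide": [0,0,0],"yaw": 0},{"claw": -1,"slide": [0,0,0],"yaw": 0},{"claw": -1,"slide": [0,0,0],"yaw": 0},{"claw": -1,"slide": [0,0,0],"yaw": 0},{"claw": -1,"slide": [0,0,0],"yaw": 0},{"claw": -1,"slide": [0,0,0],"yaw": 0}])

```text
t: 18.0
eef_pos: [455.2, -10.9, 211.1]
ee_rot: [3.142, -0.0, 1.567]
ft_force: [-0.3, 0.0, -0.3]
width: 88.1
```

Emit:
play_rows(rows=[{"claw": -1,"slide": [0,0,-0.2],"yaw": 0},{"claw": -1,"slide": [0,0,-0.5],"yaw": 0},{"claw": -1,"slide": [0,0,-0.8],"yaw": 0},{"claw": -1,"slide": [0,0,-0.9],"yaw": 0},{"claw": -1,"slide": [0,0,-0.9],"yaw": 0},{"claw": -1,"slide": [0,0,-0.7],"yaw": 0},{"claw": -1,"slide": [0,0,-0.2],"yaw": 0},{"claw": -1,"slide": [0,0,0],"yaw": 0}])

```text
t: 18.8
eef_pos: [455.0, -10.8, 379.8]
ee_rot: [3.14, 0.001, 1.567]
ft_force: [-1.2, 0.2, 0.3]
width: 88.0
```

```bash
python3 - <<'E'
from workcell import robot
import cv2,numpy as np
print(robot.observe()["eef_pos"])
c=robot.camera("side"); cv2.imwrite("pics/side5.png",c["img"][:,:,::-1]);np.savez("side5.npz",**c)
c=robot.camera("scene"); cv2.imwrite("pics/scene5.png",c["img"][:,:,::-1]);np.savez("scene5.npz",**c)
from h import *
for n in ["side","scene"]:
    c=load(n+"5.npz");W=cloud(c);X,Y,Z=[W[...,i] for i in range(3)];H=hsv(c);h=H[...,0]
    m=(c["depth"]>0)&(X>410)&(X<500)&(Y>-55)&(Y<40)&(Z>86)&(Z<100)
    p=W[m];print(n,len(p),p.min(0),p.max(0))
    m=(c["depth"]>0)&(X>630)&(X<730)&(Y>-100)&(Y<0)&(Z>93)&(Z<104)&(h>150)
    p=W[m];print(n,cv2.minAreaRect(p[:,:2].astype(np.float32)))
E
```

```text
[454.9563861  -10.82327749 379.82178122]
side 378 [431.46964742 -34.95597926  86.06835396] [477.17676799  12.46169439  94.29249283]
side ((676.0209350585938, -58.54576110839844), (34.52635955810547, 54.329532623291016), 9.155495643615723)
scene 342 [431.4392063  -32.4070415   86.15356157] [479.61182358  13.26243487  97.07797546]
scene ((679.00048828125, -56.058631896972656), (36.67231369018555, 50.64872741699219), 8.891186714172363)
```

View pics/side5.png

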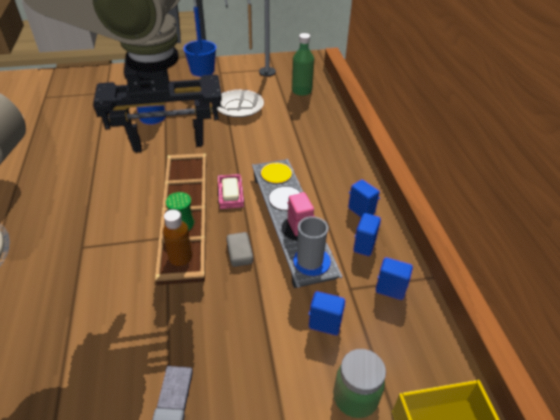

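Scrubber upright at (455,-10.5). Soap case next, at (677.3,-57.3), yaw 0.15.

Emit:
play_rows(rows=[{"claw": -1,"slide": [-0.19,0.925,0],"yaw": 0},{"claw": -1,"slide": [-0.19,0.925,0],"yaw": 0},{"claw": -1,"slide": [-0.19,0.925,0],"yaw": 0},{"claw": -1,"slide": [-0.19,0.925,0],"yaw": 0},{"claw": -1,"slide": [-0.19,0.925,0],"yaw": 0},{"claw": -1,"slide": [-0.19,0.925,0],"yaw": 0},{"claw": -1,"slide": [0,0,0],"yaw": -0.75},{"claw": -1,"slide": [0,0,0],"yaw": -0.75}])

```text
t: 19.7
eef_pos: [678.1, -57.8, 375.6]
ee_rot: [-3.137, -0.002, 1.72]
ft_force: [-0.2, 1.0, -0.9]
width: 88.0
```

Emit:
play_rows(rows=[{"claw": -1,"slide": [0,0,0.2],"yaw": 0},{"claw": -1,"slide": [0,0,0.6],"yaw": 0},{"claw": -1,"slide": [0,0,0.6],"yaw": 0},{"claw": -1,"slide": [0,0,0.1],"yaw": 0},{"claw": -1,"slide": [0,0,0],"yaw": 0},{"claw": -1,"slide": [0,0,0],"yaw": 0},{"claw": -1,"slide": [0,0,0],"yaw": 0},{"claw": -1,"slide": [0,0,0],"yaw": 0}])

```text
t: 20.5
eef_pos: [677.0, -57.4, 320.1]
ee_rot: [3.14, 0.001, 1.717]
ft_force: [-0.3, -0.8, 0.3]
width: 87.9
```

Well aligned; descend 103 to z = 217 and grip.

Emit:
play_rows(rows=[{"claw": -1,"slide": [0,0,0.4],"yaw": 0},{"claw": -1,"slide": [0,0,0.6],"yaw": 0},{"claw": -1,"slide": [0,0,0.6],"yaw": 0},{"claw": -1,"slide": [0,0,0.5],"yaw": 0},{"claw": -1,"slide": [0,0,0.3],"yaw": 0},{"claw": -1,"slide": [0,0,0.17],"yaw": 0},{"claw": -1,"slide": [0,0,0],"yaw": 0},{"claw": -1,"slide": [0,0,0],"yaw": 0}])

```text
t: 21.3
eef_pos: [677.2, -57.4, 217.3]
ee_rot: [3.14, 0.001, 1.717]
ft_force: [0.1, 0.1, 0.0]
width: 88.3
```

Emit:
play_rows(rows=[{"claw": 1,"slide": [0,0,0],"yaw": 0},{"claw": 1,"slide": [0,0,0],"yaw": 0},{"claw": 1,"slide": [0,0,0],"yaw": 0},{"claw": 1,"slide": [0,0,0],"yaw": 0},{"claw": 1,"slide": [0,0,0],"yaw": 0},{"claw": 1,"slide": [0,0,0],"yaw": 0},{"claw": 1,"slide": [0,0,0],"yaw": 0},{"claw": 1,"slide": [0,0,0],"yaw": 0}])

```text
t: 22.1
eef_pos: [677.0, -57.4, 216.4]
ee_rot: [-3.142, -0.0, 1.717]
ft_force: [0.3, 0.0, -0.4]
width: 36.3
```

Emit:
play_rows(rows=[{"claw": 1,"slide": [0,0,-0.1],"yaw": 0},{"claw": 1,"slide": [0,0,-0.2],"yaw": 0},{"claw": 1,"slide": [0,0,-0.4],"yaw": 0},{"claw": 1,"slide": [0,0,-0.5],"yaw": 0},{"claw": 1,"slide": [0,0,-0.5],"yaw": 0},{"claw": 1,"slide": [0,0,-0.4],"yaw": 0},{"claw": 1,"slide": [0,0,-0.3],"yaw": 0},{"claw": 1,"slide": [0,0,-0.1],"yaw": 0}])

```text
t: 22.9
eef_pos: [677.0, -57.4, 318.1]
ee_rot: [3.139, 0.001, 1.717]
ft_force: [-0.2, 0.2, -0.5]
width: 35.7
```

```bash
python3 - <<'E'
from workcell import robot
import cv2
print(robot.observe()["ft_force"])
c=robot.camera("side"); cv2.imwrite("pics/side6.png",c["img"][:,:,::-1])
E
```

```text
[-0.24753594  0.1996008  -0.54844715]
```

View pics/side6.png

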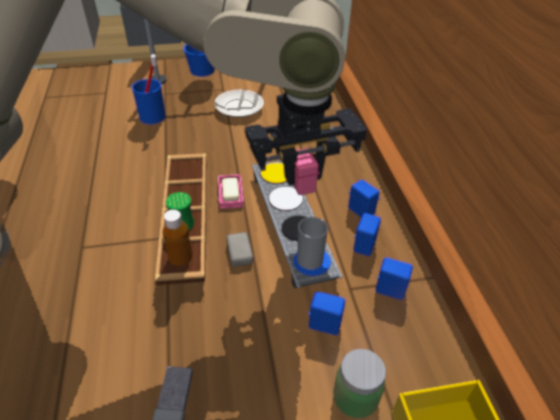

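Soap case held upright. Turn it by +0.22 to line up with the rack, then carry it to (461.7,71.9).

Emit:
play_rows(rows=[{"claw": 1,"slide": [0,0,0],"yaw": 0.55},{"claw": 1,"slide": [0,0,0],"yaw": 0.55},{"claw": 1,"slide": [0,0,0],"yaw": 0.55},{"claw": 1,"slide": [0,0,0],"yaw": 0.55},{"claw": 1,"slide": [0.15,-0.3,0],"yaw": 0},{"claw": 1,"slide": [0.3,-0.6,0],"yaw": 0},{"claw": 1,"slide": [0.4,-0.8,0],"yaw": 0},{"claw": 1,"slide": [0.4,-0.8,0],"yaw": 0}])

```text
t: 23.75
eef_pos: [579.7, 0.3, 315.3]
ee_rot: [-3.14, -0.0, 1.496]
ft_force: [-0.3, -0.3, -0.9]
width: 35.8
```

Emit:
play_rows(rows=[{"claw": 1,"slide": [0.4,-0.8,0],"yaw": 0},{"claw": 1,"slide": [0.4,-0.8,0],"yaw": 0},{"claw": 1,"slide": [0.35,-0.7,0],"yaw": 0},{"claw": 1,"slide": [0.3,-0.6,0],"yaw": 0},{"claw": 1,"slide": [0.12,-0.21,0],"yaw": 0},{"claw": 1,"slide": [0,0,0],"yaw": 0},{"claw": 1,"slide": [0,0,0],"yaw": 0},{"claw": 1,"slide": [0,0,0],"yaw": 0}])

```text
t: 24.55
eef_pos: [462.5, 71.1, 316.2]
ee_rot: [3.141, 0.0, 1.496]
ft_force: [-0.1, 0.2, -1.4]
width: 36.0
```

Emit:
play_rows(rows=[{"claw": 1,"slide": [0,0,0.2],"yaw": 0},{"claw": 1,"slide": [0,0,0.4],"yaw": 0},{"claw": 1,"slide": [0,0,0.5],"yaw": 0},{"claw": 1,"slide": [0,0,0.5],"yaw": 0},{"claw": 1,"slide": [0,0,0.4],"yaw": 0},{"claw": 1,"slide": [0,0,0.3],"yaw": 0},{"claw": 1,"slide": [0,0,0.18],"yaw": 0},{"claw": 1,"slide": [0,0,0],"yaw": 0}])

```text
t: 25.35
eef_pos: [461.6, 71.5, 216.1]
ee_rot: [-3.14, -0.0, 1.496]
ft_force: [-0.4, -0.7, -1.2]
width: 35.7
```

Emit:
play_rows(rows=[{"claw": 1,"slide": [0,0,0.03],"yaw": 0},{"claw": 1,"slide": [0,0,0.03],"yaw": 0},{"claw": 1,"slide": [0,0,0],"yaw": 0},{"claw": 1,"slide": [0,0,0],"yaw": 0},{"claw": 1,"slide": [0,0,0],"yaw": 0},{"claw": 1,"slide": [0,0,0],"yaw": 0},{"claw": 1,"slide": [0,0,0],"yaw": 0},{"claw": 1,"slide": [0,0,0],"yaw": 0}])

```text
t: 26.15
eef_pos: [461.5, 71.7, 214.8]
ee_rot: [3.142, -0.0, 1.497]
ft_force: [-0.2, 0.1, -0.8]
width: 35.9
```

Emit:
play_rows(rows=[{"claw": 1,"slide": [0,0,0.03],"yaw": 0},{"claw": 1,"slide": [0,0,0.03],"yaw": 0},{"claw": 1,"slide": [0,0,0.02],"yaw": 0},{"claw": 1,"slide": [0,0,0],"yaw": 0},{"claw": 1,"slide": [0,0,0],"yaw": 0},{"claw": 1,"slide": [0,0,0],"yaw": 0},{"claw": 1,"slide": [0,0,0],"yaw": 0},{"claw": 1,"slide": [0,0,0],"yaw": 0}])

```text
t: 26.95
eef_pos: [461.5, 71.7, 212.3]
ee_rot: [3.141, 0.0, 1.497]
ft_force: [-3.0, 0.3, 10.7]
width: 36.3
```

Contact. Release and rise.

Emit:
play_rows(rows=[{"claw": 0,"slide": [0,0,0],"yaw": 0},{"claw": -0.5,"slide": [0,0,0],"yaw": 0},{"claw": -1,"slide": [0,0,0],"yaw": 0},{"claw": -1,"slide": [0,0,0],"yaw": 0},{"claw": -1,"slide": [0,0,0],"yaw": 0},{"claw": -1,"slide": [0,0,0],"yaw": 0},{"claw": -1,"slide": [0,0,0],"yaw": 0},{"claw": -1,"slide": [0,0,0],"yaw": 0}])

```text
t: 27.75
eef_pos: [461.5, 71.7, 211.6]
ee_rot: [3.142, 0.0, 1.497]
ft_force: [0.1, -0.2, -0.6]
width: 88.0
```

Emit:
play_rows(rows=[{"claw": -1,"slide": [0,0,-0.2],"yaw": 0},{"claw": -1,"slide": [0,0,-0.5],"yaw": 0},{"claw": -1,"slide": [0,0,-0.8],"yaw": 0},{"claw": -1,"slide": [0,0,-0.9],"yaw": 0},{"claw": -1,"slide": [0,0,-0.9],"yaw": 0},{"claw": -1,"slide": [0,0,-0.7],"yaw": 0},{"claw": -1,"slide": [0,0,-0.2],"yaw": 0},{"claw": -1,"slide": [0,0,0],"yaw": 0}])

```text
t: 28.55
eef_pos: [461.3, 71.7, 380.2]
ee_rot: [3.14, 0.0, 1.497]
ft_force: [-0.1, 0.2, -0.8]
width: 88.2
```

```bash
python3 - <<'E'
from workcell import robot
import cv2,numpy as np
print(robot.observe()["eef_pos"])
c=robot.camera("side"); cv2.imwrite("pics/side7.png",c["img"][:,:,::-1]);np.savez("side7.npz",**c)
c=robot.camera("scene"); cv2.imwrite("pics/scene7.png",c["img"][:,:,::-1]);np.savez("scene7.npz",**c)
from h import *
for n in ["side","scene"]:
    c=load(n+"7.npz");W=cloud(c);X,Y,Z=[W[...,i] for i in range(3)];H=hsv(c);h=H[...,0]
    m=(c["depth"]>0)&(X>410)&(X<510)&(Y>30)&(Y<115)&(Z>89)&(Z<100)&(h>150)
    p=W[m];print(n,len(p),cv2.minAreaRect(p[:,:2].astype(np.float32)) if len(p) else 0)
    m=(c["depth"]>0)&(X>630)&(X<730)&(Y>-190)&(Y<-100)&(Z>112)&(Z<124)
    p=W[m];print(n,cv2.minEnclosingCircle(p[:,:2].astype(np.float32)))
E
```

```text
[461.32766437  71.71224174 380.22845432]
side 299 ((461.5187683105469, 71.22620391845703), (51.6640510559082, 34.780521392822266), 87.29389953613281)
side ((678.321533203125, -143.00750732421875), 26.652063369750977)
scene 323 ((464.4754638671875, 72.88785552978516), (50.40401077270508, 38.53428268432617), 87.95872497558594)
scene ((679.6914672851562, -141.8643341064453), 26.108539581298828)
```

View pics/side7.png

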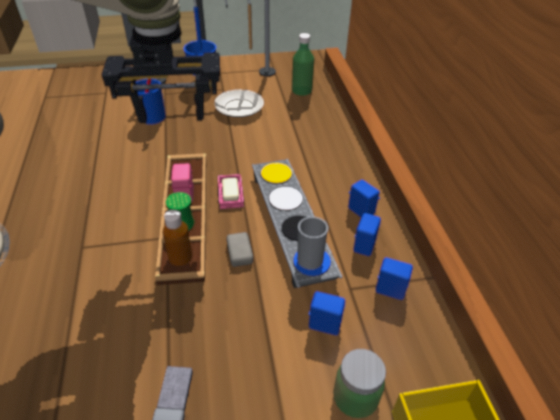

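The soap case is upright at about (462,72). The tumbler is last, at (679,-142.5).

Emit:
play_rows(rows=[{"claw": -1,"slide": [-0.617,0.728,0],"yaw": 0},{"claw": -1,"slide": [-0.617,0.728,0],"yaw": 0},{"claw": -1,"slide": [-0.617,0.728,0],"yaw": 0},{"claw": -1,"slide": [-0.617,0.728,0],"yaw": 0},{"claw": -1,"slide": [-0.617,0.728,0],"yaw": 0},{"claw": -1,"slide": [-0.617,0.728,0],"yaw": 0},{"claw": -1,"slide": [-0.617,0.728,0],"yaw": 0},{"claw": -1,"slide": [-0.617,0.728,0],"yaw": 0}])

```text
t: 29.45
eef_pos: [680.4, -143.8, 377.1]
ee_rot: [-3.138, -0.001, 1.497]
ft_force: [0.7, 0.7, -0.1]
width: 88.0
```

Emit:
play_rows(rows=[{"claw": -1,"slide": [0,0,0.2],"yaw": 0},{"claw": -1,"slide": [0,0,0.6],"yaw": 0},{"claw": -1,"slide": [0,0,0.4],"yaw": 0},{"claw": -1,"slide": [0,0,0.1],"yaw": 0},{"claw": -1,"slide": [0,0,0],"yaw": 0},{"claw": -1,"slide": [0,0,0],"yaw": 0},{"claw": -1,"slide": [0,0,0],"yaw": 0},{"claw": -1,"slide": [0,0,0],"yaw": 0}])

```text
t: 30.25
eef_pos: [679.2, -142.4, 328.3]
ee_rot: [3.14, 0.0, 1.497]
ft_force: [0.9, -0.7, -0.0]
width: 87.9
```

Emit:
play_rows(rows=[{"claw": -1,"slide": [0,0,0.4],"yaw": 0},{"claw": -1,"slide": [0,0,0.6],"yaw": 0},{"claw": -1,"slide": [0,0,0.6],"yaw": 0},{"claw": -1,"slide": [0,0,0.4],"yaw": 0},{"claw": -1,"slide": [0,0,0.25],"yaw": 0},{"claw": -1,"slide": [0,0,0.12],"yaw": 0},{"claw": -1,"slide": [0,0,0],"yaw": 0},{"claw": -1,"slide": [0,0,0],"yaw": 0}])

```text
t: 31.05
eef_pos: [679.4, -142.5, 233.7]
ee_rot: [3.14, 0.0, 1.497]
ft_force: [0.3, -0.2, -0.6]
width: 88.2
```

Emit:
play_rows(rows=[{"claw": 1,"slide": [0,0,0],"yaw": 0},{"claw": 1,"slide": [0,0,0],"yaw": 0},{"claw": 1,"slide": [0,0,0],"yaw": 0},{"claw": 1,"slide": [0,0,0],"yaw": 0},{"claw": 1,"slide": [0,0,0],"yaw": 0},{"claw": 1,"slide": [0,0,0],"yaw": 0},{"claw": 1,"slide": [0,0,0],"yaw": 0},{"claw": 1,"slide": [0,0,0],"yaw": 0}])

```text
t: 31.85
eef_pos: [679.2, -142.4, 232.8]
ee_rot: [-3.141, -0.0, 1.497]
ft_force: [0.8, -0.2, -0.5]
width: 49.1
```

Emit:
play_rows(rows=[{"claw": 1,"slide": [0,0,-0.1],"yaw": 0},{"claw": 1,"slide": [0,0,-0.2],"yaw": 0},{"claw": 1,"slide": [0,0,-0.4],"yaw": 0},{"claw": 1,"slide": [0,0,-0.5],"yaw": 0},{"claw": 1,"slide": [0,0,-0.5],"yaw": 0},{"claw": 1,"slide": [0,0,-0.4],"yaw": 0},{"claw": 1,"slide": [0,0,-0.3],"yaw": 0},{"claw": 1,"slide": [0,0,-0.1],"yaw": 0}])

```text
t: 32.65
eef_pos: [679.2, -142.4, 334.5]
ee_rot: [3.139, 0.001, 1.497]
ft_force: [-0.4, -0.4, -1.3]
width: 48.9
```

```bash
python3 - <<'E'
from workcell import robot
import cv2
print(robot.observe()["ft_force"])
c=robot.camera("side"); cv2.imwrite("pics/side8.png",c["img"][:,:,::-1])
E
```

```text
[-0.41388633 -0.3576854  -1.32384612]
```

View pics/side8.png

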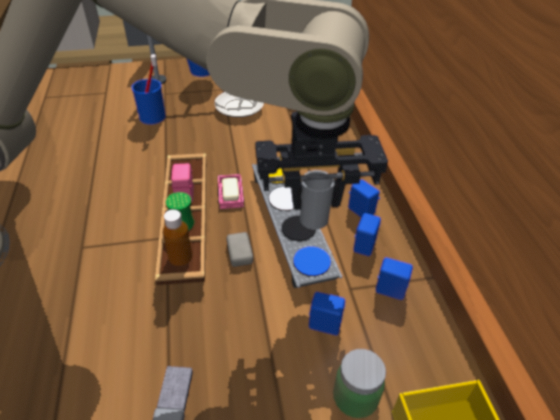

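Emit:
play_rows(rows=[{"claw": 1,"slide": [0.235,-0.194,0],"yaw": 0},{"claw": 1,"slide": [0.41,-0.34,0],"yaw": 0},{"claw": 1,"slide": [0.587,-0.485,0],"yaw": 0},{"claw": 1,"slide": [0.645,-0.533,0],"yaw": 0},{"claw": 1,"slide": [0.704,-0.582,0],"yaw": 0},{"claw": 1,"slide": [0.704,-0.582,0],"yaw": 0},{"claw": 1,"slide": [0.704,-0.582,0],"yaw": 0},{"claw": 1,"slide": [0.704,-0.582,0],"yaw": 0}])

```text
t: 33.5
eef_pos: [537.2, 57.3, 332.1]
ee_rot: [-3.14, -0.0, 1.497]
ft_force: [0.8, -0.1, -0.2]
width: 49.1
```

Emit:
play_rows(rows=[{"claw": 1,"slide": [0.704,-0.582,0],"yaw": 0},{"claw": 1,"slide": [0.645,-0.533,0],"yaw": 0},{"claw": 1,"slide": [0.47,-0.388,0],"yaw": 0},{"claw": 1,"slide": [0.29,-0.24,0],"yaw": 0},{"claw": 1,"slide": [0.18,-0.145,0],"yaw": 0},{"claw": 1,"slide": [0.06,-0.05,0],"yaw": 0},{"claw": 1,"slide": [0,0,0],"yaw": 0},{"claw": 1,"slide": [0,0,0],"yaw": 0}])

```text
t: 34.3
eef_pos: [468.5, 155.1, 332.6]
ee_rot: [3.142, 0.0, 1.496]
ft_force: [0.2, -0.5, -0.8]
width: 49.1
```

Expected contact near z = 228.8.

Emit:
play_rows(rows=[{"claw": 1,"slide": [0,0,0.2],"yaw": 0},{"claw": 1,"slide": [0,0,0.4],"yaw": 0},{"claw": 1,"slide": [0,0,0.5],"yaw": 0},{"claw": 1,"slide": [0,0,0.5],"yaw": 0},{"claw": 1,"slide": [0,0,0.4],"yaw": 0},{"claw": 1,"slide": [0,0,0.3],"yaw": 0},{"claw": 1,"slide": [0,0,0.19],"yaw": 0},{"claw": 1,"slide": [0,0,0],"yaw": 0}])

```text
t: 35.1
eef_pos: [468.0, 155.4, 232.1]
ee_rot: [-3.14, 0.0, 1.496]
ft_force: [0.6, -0.9, -0.7]
width: 49.2
```

Emit:
play_rows(rows=[{"claw": 1,"slide": [0,0,0.03],"yaw": 0},{"claw": 1,"slide": [0,0,0.03],"yaw": 0},{"claw": 1,"slide": [0,0,0],"yaw": 0},{"claw": 1,"slide": [0,0,0],"yaw": 0},{"claw": 1,"slide": [0,0,0],"yaw": 0},{"claw": 1,"slide": [0,0,0],"yaw": 0},{"claw": 1,"slide": [0,0,0],"yaw": 0},{"claw": 1,"slide": [0,0,0],"yaw": 0}])

```text
t: 35.9
eef_pos: [468.0, 155.7, 230.8]
ee_rot: [3.142, -0.0, 1.497]
ft_force: [1.1, 0.2, -1.3]
width: 49.1
```

Emit:
play_rows(rows=[{"claw": 1,"slide": [0,0,0.03],"yaw": 0},{"claw": 1,"slide": [0,0,0.03],"yaw": 0},{"claw": 1,"slide": [0,0,0.01],"yaw": 0},{"claw": 1,"slide": [0,0,0],"yaw": 0},{"claw": 1,"slide": [0,0,0],"yaw": 0},{"claw": 1,"slide": [0,0,0],"yaw": 0},{"claw": 1,"slide": [0,0,0],"yaw": 0},{"claw": 1,"slide": [0,0,0],"yaw": 0}])

```text
t: 36.7
eef_pos: [467.9, 155.7, 228.5]
ee_rot: [3.141, -0.0, 1.497]
ft_force: [-3.3, 0.7, 8.1]
width: 49.0
```

Contact. Release, rise, and check everything.

Emit:
play_rows(rows=[{"claw": 0,"slide": [0,0,0],"yaw": 0},{"claw": -0.5,"slide": [0,0,0],"yaw": 0},{"claw": -1,"slide": [0,0,0],"yaw": 0},{"claw": -1,"slide": [0,0,0],"yaw": 0},{"claw": -1,"slide": [0,0,0],"yaw": 0},{"claw": -1,"slide": [0,0,0],"yaw": 0},{"claw": -1,"slide": [0,0,0],"yaw": 0},{"claw": -1,"slide": [0,0,0],"yaw": 0}])

```text
t: 37.5
eef_pos: [468.0, 155.7, 227.9]
ee_rot: [-3.142, 0.0, 1.497]
ft_force: [-0.2, -0.4, 0.0]
width: 88.4
```

Emit:
play_rows(rows=[{"claw": -1,"slide": [0,0,-0.2],"yaw": 0},{"claw": -1,"slide": [0,0,-0.5],"yaw": 0},{"claw": -1,"slide": [0,0,-0.8],"yaw": 0},{"claw": -1,"slide": [0,0,-0.9],"yaw": 0},{"claw": -1,"slide": [0,0,-0.9],"yaw": 0},{"claw": -1,"slide": [0,0,-0.7],"yaw": 0},{"claw": -1,"slide": [0,0,-0.2],"yaw": 0},{"claw": -1,"slide": [0,0,0],"yaw": 0}])

```text
t: 38.3
eef_pos: [467.8, 155.7, 396.7]
ee_rot: [3.14, -0.0, 1.497]
ft_force: [0.9, 0.7, 0.3]
width: 88.3
```

```bash
python3 - <<'E'
from workcell import robot
import cv2,numpy as np
print(robot.observe()["eef_pos"])
for n in ["side","scene"]:
    c=robot.camera(n); cv2.imwrite(f"pics/{n}9.png",c["img"][:,:,::-1]);np.savez(n+"9.npz",**c)
from h import *
a=-0.075;R=np.array([[np.cos(a),-np.sin(a)],[np.sin(a),np.cos(a)]])
for n in ["side","scene"]:
    c=load(n+"9.npz");W=cloud(c);ok=c["depth"]>0
    L=(W[...,:2]-[458.5,30])@R;x,y,Z=L[...,0],L[...,1],W[...,2]
    for k,yc,lo,hi in [("bottle",-126,128,142),("scrub",-42,87,98),("case",42,89,100),("tumbler",126,107,120)]:
        m=ok&(abs(x)<40)&(abs(y-yc)<40)&(Z>lo)&(Z<hi)
        p=np.c_[L[m],Z[m]]
        if len(p): print(n,k,len(p),((p.min(0)+p.max(0))/2).round(1),p.max(0)[2].round(1))
    H=hsv(c);X,Y=W[...,0],W[...,1]
    p=W[ok&(X>520)&(X<600)&(Y>30)&(Y<160)&(Z>8)];print("tray",p.min(0),p.max(0))
E
```

```text
[467.79329799 155.6530562  396.66826223]
side bottle 176 [  -0.9 -127.2  132.5] 136.9
side scrub 371 [ -1.3 -41.4  90.7] 94.3
side case 297 [ 0.  41.9 92.4] 95.8
side tumbler 160 [1.000e-01 1.272e+02 1.115e+02] 116.0
tray [520.12085768  48.31954882   8.00507622] [584.47353748 159.32644023 338.20914785]
scene bottle 152 [   1.1 -124.   133.5] 138.8
scene scrub 336 [ -0.1 -39.6  91.7] 96.2
scene case 327 [ 2.2 43.6 93.6] 98.1
scene tumbler 200 [  1.  126.7 112.8] 118.6
tray [520.09976145  51.05909134   8.0600581 ] [587.62445194 159.99449186 338.85593193]
```

View pics/side9.png

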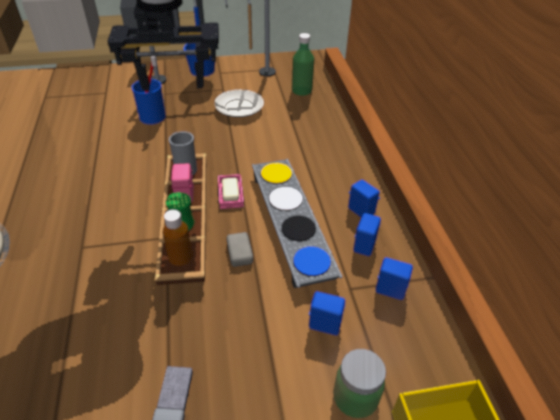

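View pics/scene9.png

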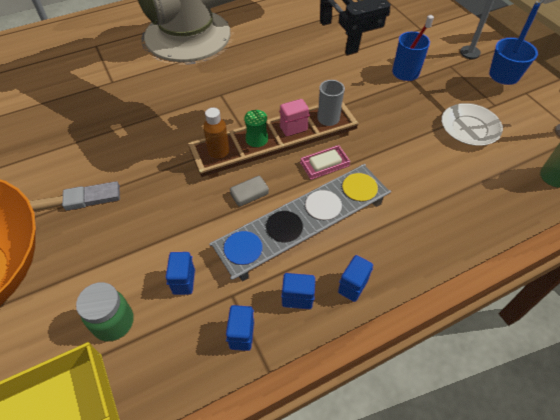

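All four stand upright, each within about 2.5 mm of its pocket centre, and the tray is unmoved at (230,190) in the side view. Handing in.

```bash
python3 -c "
from workcell import robot
print(robot.sign_off())"
```

```text
the job is handed in; nothing more can be done
None
```

All four things are in the dry rack in reverse order. Left to right as the robot sees it, they are now tumbler, soap case, scrubber and bottle. I handed the job in at about 38 s of the 128 s allowed.

- **Placing:** the last pictures from both cameras put each thing within about 2.5 mm of its pocket centre along x and y. The tops were at the heights they should have on the pocket floors, within about 3 mm, and everything looked upright.
- **Handling:** each thing was lowered to a light contact of 4–11 N and released with the tool standing still. The gripper ended well above the rack, touching nothing.
- **Soap tray:** it looks unmoved in both final pictures. My numeric check of it was spoiled because points on the gripper fell into the measuring area. The tray edges that were still usable moved less than 1 mm.
- **Camera disagreement:** the two fixed cameras differed by 2–3 mm throughout, about their stated calibration error, so I averaged them.

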